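# Hold back a belt tensioner past its ratchet click

## Task

The small belt drive on the bench is to get a new belt, but a bottle has been left on its base plate, in the way of the tensioner arm. First lift the bottle off the plate and stand it upright on the worktop; then push the sprung tensioner arm by its upright post, with your fingers, back past the click of its ratchet until it is nearly or fully at its rubber end stop, and finish while still holding it there, so that you and not the pawl carry the spring. Leave the other things on the bench where they are.

Things in the scene. Friction and masses are not known exactly. Their poses are not given: they have to be found in the camera images.
- drive: belt drive, fixed to the worktop: grey base plate 280 (x) x 260 (y) x 10 mm. Origin: centre of its underside, on the worktop; at yaw 0 x runs away from the robot, y to its left (yaw up to 0.3 rad either way). On it at the left two low pulleys, radius 34 mm at (75, 62) mm and 19 mm at (-45, 103), tops 48 mm above the worktop; at the right the tensioner arm
- pivot (a point): point on the vertical axis of the tensioner arm, at (30, -85) mm in the drive's frame, 38 mm above the worktop
- tensioner (a joint): angle q of the sprung arm, rad: 0 at rest, arm pointing along the drive's -x. It grows clockwise seen from above: the post is at 140 mm * (-cos q, sin q) from the pivot in the drive's frame. Spring: 6 N at the post at q = 0, 11 N at 0.75; the pawl adds up to 5 N from 0.15 to 0.55. It clicks at 0.55; let go after that, it rests on the pawl at 0.52; end stop at 0.75; hold it above 0.59
- post (a point): middle of the upright steel post at the arm's free end, 16 mm in diameter, from 32 to 72 mm above the worktop, standing on the arm's flat bar (18 mm wide, top 32 mm above the worktop). 55 mm nearer the pivot a 32 mm wide idler roller sits on the bar, top 50 mm above the worktop. Push the post from its -y side (drive's frame), where nothing but the plate is
- pawl (a joint): position of the sprung pawl slider beyond the pivot (in a guide block, with a small knob 62 mm above the worktop, 94 mm from the pivot along the drive's +x), in m: 0 when sprung fully in, up to 0.007 while the arm's tooth rides over it; it snaps back to 0 at the click
- bottle_mid (a point): centre (half-way up) of the loose small brown screw-cap bottle that stands on the base plate, 44 mm in diameter, 85 mm tall, about 70 g; round body up to 75 mm above its foot, then a 29 mm wide cap. z axis up. On the 10 mm plate its centre is 52.5 mm above the worktop, on the worktop 42.5 mm
- petri_mid (a point): centre of a bystander, a petri dish 87 mm in diameter, 15 mm high
- timer_mid (a point): centre of a bystander, a bench timer 52 x 68 x 16 mm
- vial_short_mid (a point): centre of a bystander, a short capped vial 21 mm in diameter, 54 mm tall, standing
- vial_long_mid (a point): centre of a bystander, a slim vial 19 mm in diameter, 98 mm tall, standing
- end_stop (a point): top of the thin rubber-sleeved end stop post (16 mm wide), 32 mm above the worktop, which the arm's bar meets at q = 0.75
Not all that is in view belongs to the job. Leave any purple or red look-alike of the part that bears bottle_mid alone.

How it is judged:
By the outcome, as a careful person would: the job done as asked, in the order asked, and still so for the second after the job is handed in, while the arm keeps its last pose, push and grip.
It also fails if it takes over 56 s, if anything falls off the work surface, if the arm or the gripper's body presses on something with over 40 N, if the wrist force passes 120 N, or if a joint passes its speed limit or range.

## Robot

A 6-joint arm with a two-finger parallel gripper is mounted at the origin on a cart in front of the work surface, level with it; the furniture and walls round the work are solid. World frame = base frame: x ahead of the robot, y to its left, z up, the work surface at z = 0. Lengths are in m, angles in rad, forces in N, time in s.
With the tool pointing down it reaches from about 0.425 to 0.95 m from the base axis. Payload 3.5 kg.
Tool frame: the origin (TCP) lies at the very end of the fingers, on their centre line; the grasp point (between the pads) lies 19 mm behind it; z points along the fingers, y is the line along which they close (so a half turn about z gives the same grasp; the last joint's range is limited). The gripper opens to 85 mm and grips with 20 to 120 N. Pads are 22 mm wide; open, the fingers measure 114 mm over their backs; the gripper's body (76 mm by 85 mm) begins 54 mm behind the grasp point. The pads swing forward as they close: fully open they stand 13 mm farther back than shut.
Start: joints at [-1.311, 0.286, 1.577, -0, 1.279, -0.15], TCP at [0.269, -0.619, 0.231] pointing down, gripper open.
Joint ranges: [-2.77, 2.77], [-0.9, 2.22], [0.21, 2.48], [-1.53, 4.67], [0.24, 2.81], [-2.84, 2.84]. Speed limits (rad/s): [2.79, 2.79, 3.14, 3.14, 3.14, 3.14].

## Interface

Orientations are given as a 3x3 rotation matrix whose columns are the frame's x, y, z axes.
In Python, from station import bot, snapshot gives the robot as it stands. The module is installed in compiled form; this text tells all that it offers.
- The arm moves only by the tool play_rows, never from a script. Its argument "rows" is a list of rows, each a list of 5 numbers: the shift along the world's x, y, z in cm, then the turn about the world's z in degrees, then the closure, from -1 (fully open) to 1 (shut). A call has 1 to 12 rows; each row shifts and turns the commanded pose from where the row before left it; what a row does not reach is not made up. A row lasts 1/12 s, in which the tool goes at most 41.7 mm and 7.16 degrees, less where a joint would pass 70% of its speed; a pose out of reach is approached as far as the arm can. A call is refused whole if a number of a shift passes 4.17 or a number of a turn 7.16, either way. A call with a gripper value outside its range is refused whole. The fingers move at their own pace and stop on an object; "grip_force" is the grip in N (left out, the last holds). Time passes only in rows, so rows that do not move let the fingers close. It gives the time, the measured TCP pose, the force, the opening and the grip force at its end, in the units of the state.
- bot.observe(): the state, without advancing time (a new reading comes with each control period).
- snapshot(name): name is "side" or "top" or "wrist"; returns a dict with "pixels" (400x640x3 uint8, red, green, blue), "camera_matrix" (3x3 intrinsics, pixels), "xyz" and "attitude" of the camera in the world. Camera axes: x right, y down, z forward; pixel columns grow to the right and rows downward; lengths in m; the calibration is good to about 2 mm. A picture is of the moment at which its call begins. There is no depth.
- bot.close_job(): hands the job in; it is judged then, once.
The state is a dict: "clock": time; "joints": joint angles; "joint_vel": joint speeds; "joint_torque": joint torques, N m; "eef_pos": TCP position; "tcp_rot": TCP orientation; "contact_force": force on the tool from outside, world axes, zero at the start; "wrist_torque": the same for the moment, N m; "gripper_width": finger opening in m; "gripper_force": force on a finger pad.
Only numpy, scipy, OpenCV 4.12 (cv2) and the standard library are available. Lean on these libraries where they do the work, as an engineer would, in place of code of your own. Each camera call takes 0.05 s, during which the arm holds its last target. There are 200 camera calls.

## Working session

There is one attempt and no reset: what is moved stays moved. The work goes in short steps, Python scripts to look and compute and a tool call to move; the robot and the scene stay as the last step left them, time stands still between calls to the robot, and variables do not carry over. Pictures are saved under pics/ and viewed, at most 10 in all, crops included, and the job is handed in when it is done.

Besides the shell and the picture viewer there is one more tool, called after "Emit:" by a JSON object that holds its "name" and its "arguments", one argument or row to a line. play_rows: Moves the arm, as the interface text tells. Its arguments: {"type":"object","properties":{"rows":{"type":"array"},"grip_force":{"type":"number"}},"required":["rows"]}

```bash
mkdir -p pics; cat > h.py <<'E'
import numpy as np, cv2
from station import bot, snapshot
def snap(n,f=None):
    s=snapshot(n)
    if f: cv2.imwrite('pics/'+f,s['pixels'][:,:,::-1])
    return s
def ray(s,u,v):
    d=np.linalg.solve(np.array(s['camera_matrix']),[u,v,1.0]); return np.array(s['xyz']),np.array(s['attitude'])@d
def onz(s,u,v,z):
    o,d=ray(s,u,v); return o+d*(z-o[2])/d[2]
def pix(s,p):
    q=np.array(s['camera_matrix'])@(np.array(s['attitude']).T@(np.array(p)-np.array(s['xyz']))); return q[:2]/q[2]
E
python3 - <<'E'
from h import *
import pickle
for n in('top','side'):
    s=snap(n,n+'1.png'); pickle.dump(s,open(n+'1.pkl','wb')); print(n,np.round(s['xyz'],3),np.round(s['attitude'],2).tolist())
E
```

```text
top [0.445 0.025 1.225] [[-0.01, -1.0, 0.08], [-1.0, 0.01, -0.01], [0.01, -0.08, -1.0]]
side [0.556 0.853 0.631] [[-1.0, -0.01, -0.02], [0.01, 0.55, -0.83], [0.02, -0.83, -0.55]]
```

View pics/top1.png

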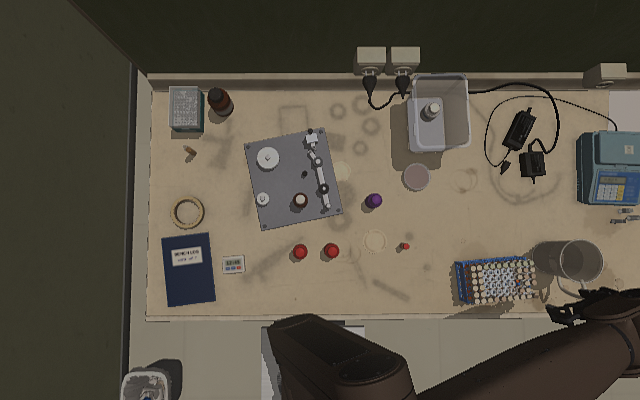

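View pics/side1.png

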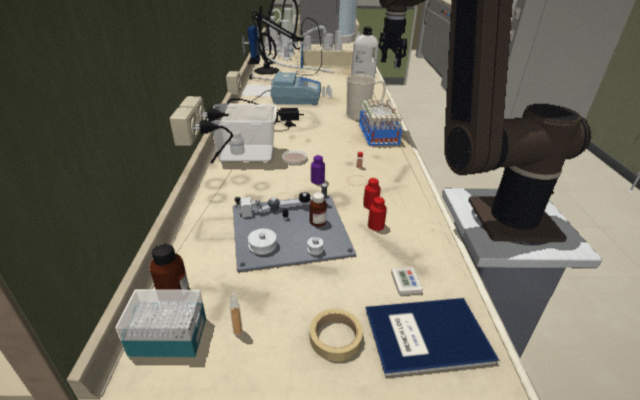

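Top view: plate corners near (245,143), (322,127), (343,213) and (263,230), with the tensioner on its right and the post near (326,206). Candidates for the bottle:
- small brown bottle on the plate at (300,200)
- large brown bottle off the plate at (220,100)
- purple look-alike at (374,200)
- red look-alikes at (300,251) and (331,251)

I choose the one on the plate at (300,200).

```bash
python3 - <<'E'
from h import *
import pickle
t=pickle.load(open('top1.pkl','rb')); s=pickle.load(open('side1.pkl','rb'))
im=t['pixels'].astype(int)
# plate: bluish grey
r,g,b=[im[:,:,i] for i in range(3)]
m=((b>=r-2)&(r>60)&(r<150)&(abs(r-b)<30)).astype(np.uint8)
m[:,:230]=0;m[:,360:]=0;m[:110]=0;m[245:]=0
m=cv2.morphologyEx(m,cv2.MORPH_OPEN,np.ones((3,3)))
c=max(cv2.findContours(m,0,2)[0],key=cv2.contourArea)
box=cv2.boxPoints(cv2.minAreaRect(cv2.convexHull(c)))
P=np.array([onz(t,*p,0.01)[:2] for p in box]);print(box.round(1).tolist(),P.round(4).tolist())
print('sides',[round(float(np.linalg.norm(P[i]-P[i-1])),3) for i in range(4)],'ctr',P.mean(0))
for n,u,v,z in[('bottle cap',300,199,.095),('post',326.5,206,.072),('purple',374,199,.085),('red1',300,251,.085),('red2',331,251,.085),('petri',416,177,.015),('timer',233,264,.016),('vials',405,246,.054),('vial_l',190,154,.02)]:
    print(n,onz(t,u,v,z).round(3))
cr=cv2.resize(t['pixels'][115:265,225:425],(800,600),interpolation=cv2.INTER_CUBIC);cv2.imwrite('pics/crop1.png',cr[:,:,::-1])
E
```

```text
[[243.0, 144.8000030517578], [324.0, 127.4000015258789], [342.29998779296875, 212.6999969482422], [261.29998779296875, 230.10000610351562]] [[0.7135, 0.2152], [0.7679, -0.0403], [0.4977, -0.0942], [0.4457, 0.1571]]
sides [0.274, 0.261, 0.276, 0.257] ctr [0.6061913  0.05944859]
bottle cap [0.535 0.036 0.095]
post [ 0.515 -0.042  0.072]
purple [ 0.534 -0.18   0.085]
red1 [0.385 0.037 0.085]
red2 [ 0.384 -0.053  0.085]
petri [ 0.607 -0.326  0.015]
timer [0.343 0.242 0.016]
vials [ 0.395 -0.275  0.054]
vial_l [0.683 0.378 0.02 ]
```

View pics/crop1.png

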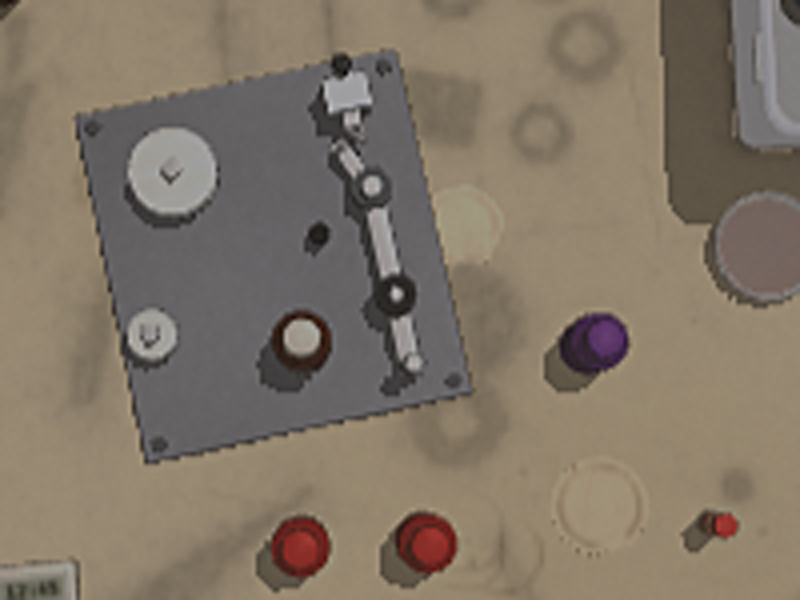

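Crop: the chosen bottle is brown with a white cap at crop (302,337), i.e. pixel (300.5,199), on the plate. The post is at crop (413,362), which is (328,205.5). That gives a post position of about (0.515,-0.046), which matches pivot plus 140 mm at yaw 0.20.

```bash
python3 - <<'E'
from h import *
import pickle
o=bot.observe();print(o['eef_pos'],np.round(o['tcp_rot'],3).tolist(),o['clock'],o['contact_force'])
t=pickle.load(open('top1.pkl','rb'));s=pickle.load(open('side1.pkl','rb'))
print(onz(t,300.5,199.3,.095),onz(t,328.2,205.3,.072))
for n,p in[('bottle top',(.535,.036,.095)),('post',(.5155,-.046,.072))]: print(n,pix(s,p))
c=np.array([.606,.0595]);a=.203;R=np.array([[np.cos(a),-np.sin(a)],[np.sin(a),np.cos(a)]])
for q in(0,.2,.4,.6,.7,.75):print(q,(c+R@[.03-.14*np.cos(q),-.085+.14*np.sin(q)]).round(4))
E
```

```text
[ 0.26881324 -0.61852172  0.23007065] [[0.917, 0.398, -0.001], [0.398, -0.917, 0.002], [0.0, -0.002, -1.0]] 0.1 [-0.02958168  0.39406467 -0.03881256]
[0.53369151 0.03472799 0.095     ] [ 0.51718952 -0.04674943  0.072     ]
bottle top [318.65859811 194.3297669 ]
post [325.34313662 184.91548795]
0 [ 0.5154 -0.0459]
0.2 [ 0.5125 -0.0181]
0.4 [0.5152 0.0097]
0.6 [0.5234 0.0364]
0.7 [0.5295 0.049 ]
0.75 [0.5329 0.0551]
```

Emit:
{"name": "play_rows", "arguments": {
  "rows": [
    [1.0,3.5,0,0,-1],
    [1.0,3.5,0,0,-1],
    [1.0,3.5,0,0,-1],
    [1.0,3.5,0,0,-1],
    [1.0,3.5,0,0,-1],
    [1.0,3.5,0,0,-1]
  ]
}}

```text
clock: 0.6
eef_pos: [0.3289, -0.4071, 0.2306]
tcp_rot: [[0.917, 0.398, -0.0], [0.398, -0.917, 0.001], [0.0, -0.001, -1.0]]
contact_force: [0.8, 0.5, 0.8]
gripper_width: 0.085
gripper_force: 0.0
```

Emit:
{"name": "play_rows", "arguments": {
  "rows": [
    [1.6,3.5,0,6.5,-1],
    [1.6,3.5,0,6.5,-1],
    [1.6,3.5,0,6.5,-1],
    [1.6,3.5,0,6.5,-1],
    [1.6,3.5,0,6.5,-1],
    [1.6,3.5,0,6.5,-1],
    [1.6,3.5,0,6.5,-1],
    [1.6,3.5,0,6.5,-1],
    [1.6,3.5,0,6.5,-1],
    [1.6,3.5,0,6.5,-1],
    [1.6,3.5,0,6.5,-1],
    [1.6,3.5,0,6.5,-1]
  ]
}}

```text
clock: 1.6
eef_pos: [0.5211, 0.013, 0.231]
tcp_rot: [[-0.205, 0.979, -0.0], [0.979, 0.205, -0.0], [0.0, -0.0, -1.0]]
contact_force: [0.5, 0.0, -0.2]
gripper_width: 0.0851
gripper_force: 0.0
```

```bash
python3 - <<'E'
from h import *
import pickle
o=bot.observe();print(o['eef_pos'],np.round(o['tcp_rot'],3).tolist(),o['clock'],o['joints'])
s=snap('wrist','w1.png');pickle.dump(s,open('w1.pkl','wb'));print(s['xyz'],pix(s,(.534,.0355,.095)),pix(s,(.5155,-.046,.072)))
E
```

```text
[0.52107565 0.01295963 0.23098653] [[-0.205, 0.979, -0.0], [0.979, 0.205, -0.0], [0.0, -0.0, -1.0]] 1.6 [-1.69895452e-01 -5.52475019e-02  1.95106566e+00 -1.00924809e-04
  1.24618939e+00 -3.76062931e-01]
[0.50781542 0.07896862 0.37292403] [339.63633856 176.12333936] [307.42050049 237.4377936 ]
```

View pics/w1.png

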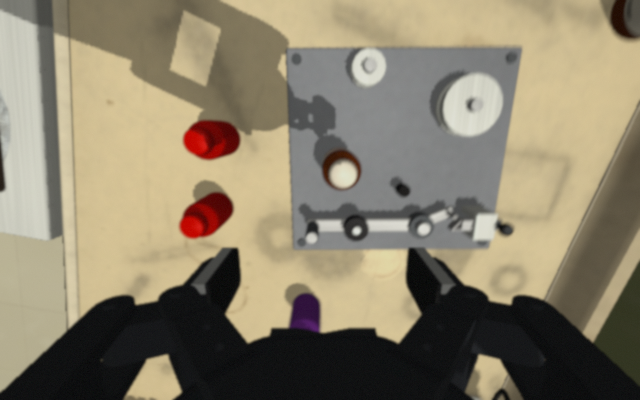

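Wrist view: the bottle's white cap is at about (343,174), the post top at about (313,227), and both look-alike colours are clear of the grasp.

```bash
python3 - <<'E'
from h import *
import pickle
s=pickle.load(open('w1.pkl','rb'));im=s['pixels']
cr=im[145:200,310:375].astype(int);m=(cr.min(2)>165).astype(np.uint8)
n,l,st,ce=cv2.connectedComponentsWithStats(m);i=1+st[1:,4].argmax();u,v=ce[i]+[310,145];print(u,v,st[i],onz(s,u,v,.095))
cr=im[200:250,295:335].astype(int);m=(cr.min(2)>165).astype(np.uint8);print(onz(s,313,226,.072))
cr=im[140:260,280:400];cv2.imwrite('pics/w1c.png',cv2.resize(cr,(600,600),interpolation=cv2.INTER_CUBIC)[:,:,::-1])
E
```

```text
343.45939675174014 174.61020881670532 [ 22  18  24  24 431] [0.5374289  0.03779714 0.095     ]
[ 0.51906804 -0.03083005  0.072     ]
```

View pics/w1c.png

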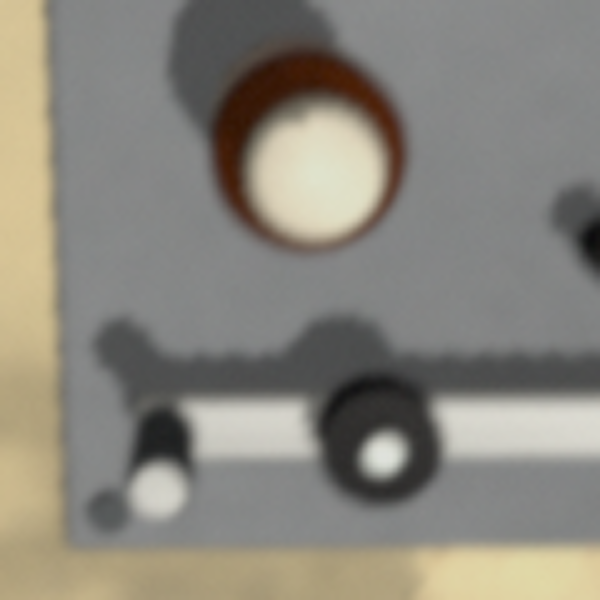

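Zoom: the cap is centred on the brown body and the post top is at full-image (311.6,238), about 3 mm in x from prediction. I'll use bottle (0.536,0.037).

Emit:
{"name": "play_rows", "arguments": {
  "rows": [
    [1.5,2.4,0,0,-1],
    [0,0,-3.0,0,-1],
    [0,0,-3.0,0,-1],
    [0,0,-3.0,0,-1],
    [0,0,-3.0,0,-1],
    [0,0,-3.0,0,-1],
    [0,0,-2.0,0,-1],
    [0,0,-1.6,0,-1],
    [0,0,0,0,-1],
    [0,0,0,0,-1]
  ],
  "grip_force": 30
}}

```text
clock: 2.48
eef_pos: [0.5349, 0.035, 0.0443]
tcp_rot: [[-0.199, 0.98, -0.003], [0.98, 0.199, 0.0], [0.001, -0.003, -1.0]]
contact_force: [0.0, 0.1, 0.4]
gripper_width: 0.0856
gripper_force: 0.0
```

Emit:
{"name": "play_rows", "arguments": {
  "rows": [
    [0,0,0,0,1],
    [0,0,0,0,1],
    [0,0,0,0,1],
    [0,0,0,0,1],
    [0,0,0,0,1],
    [0,0,0,0,1],
    [0,0,0,0,1],
    [0,0,0,0,1],
    [0,0,0,0,1],
    [0,0,0,0,1],
    [0,0,0,0,1],
    [0,0,0,0,1]
  ]
}}

```text
clock: 3.48
eef_pos: [0.537, 0.0348, 0.0469]
tcp_rot: [[-0.199, 0.98, 0.002], [0.98, 0.199, -0.0], [-0.001, 0.002, -1.0]]
contact_force: [-1.1, -0.7, 5.6]
gripper_width: 0.0437
gripper_force: 30.7
```

Emit:
{"name": "play_rows", "arguments": {
  "rows": [
    [0,0,1.0,0,1],
    [0,0,2.0,0,1],
    [0,0,3.0,0,1],
    [0,0,3.0,0,1],
    [0.7,-1.0,0,0,1],
    [1.4,-2.0,0,0,1],
    [1.7,-2.5,0,0,1],
    [2.0,-3.0,0,0,1],
    [2.0,-3.0,0,0,1],
    [2.0,-3.0,0,0,1],
    [1.7,-2.5,0,0,1],
    [1.4,-2.0,0,0,1]
  ]
}}

```text
clock: 4.48
eef_pos: [0.6655, -0.1576, 0.1345]
tcp_rot: [[-0.198, 0.98, -0.001], [0.98, 0.198, -0.0], [0.0, -0.001, -1.0]]
contact_force: [-0.4, 0.2, -0.7]
gripper_width: 0.0435
gripper_force: 30.7
```

Emit:
{"name": "play_rows", "arguments": {
  "rows": [
    [1.0,-1.0,0,0,1],
    [0.5,-0.5,0,0,1],
    [0,0,0,0,1],
    [0,0,0,0,1]
  ]
}}

```text
clock: 4.82
eef_pos: [0.6794, -0.1696, 0.1345]
tcp_rot: [[-0.199, 0.98, -0.002], [0.98, 0.199, 0.001], [0.001, -0.001, -1.0]]
contact_force: [-0.7, 0.4, -0.9]
gripper_width: 0.043
gripper_force: 30.7
```

```bash
python3 - <<'E'
from h import *
import pickle
a=snap('side','s2.png');t=snap('top');pickle.dump((a,t),open('s2.pkl','wb'))
cv2.imwrite('pics/c2.png',np.vstack([cv2.resize(a['pixels'][100:250,200:430],(800,300*150//150)),cv2.resize(t['pixels'][100:250,225:455],(800,300))])[:,:,::-1])
E
```

```text
(no output)
```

View pics/s2.png

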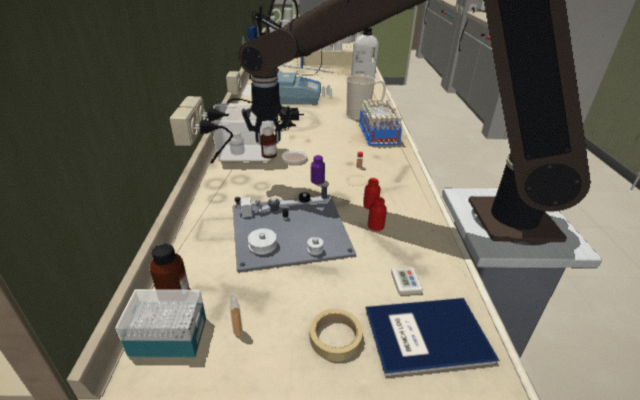

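The bottle is held upright at (268,140), clear of everything below it. Lowering it now.

Emit:
{"name": "play_rows", "arguments": {
  "rows": [
    [0,0,-2.5,0,1],
    [0,0,-2.5,0,1],
    [0,0,-2.0,0,1],
    [0,0,-1.2,0,1],
    [0,0,-0.6,0,1],
    [0,0,-0.3,0,1],
    [0,0,-0.2,0,1],
    [0,0,-0.2,0,1],
    [0,0,0,0,1],
    [0,0,0,0,1]
  ]
}}

```text
clock: 5.75
eef_pos: [0.6806, -0.1704, 0.0415]
tcp_rot: [[-0.199, 0.98, 0.002], [0.98, 0.199, -0.001], [-0.001, 0.002, -1.0]]
contact_force: [-0.2, 0.6, -1.4]
gripper_width: 0.0437
gripper_force: 30.7
```

Emit:
{"name": "play_rows", "arguments": {
  "rows": [
    [0,0,-0.2,0,1],
    [0,0,-0.15,0,1],
    [0,0,-0.1,0,1],
    [0,0,0,0,1],
    [0,0,0,0,1]
  ]
}}

```text
clock: 6.17
eef_pos: [0.6803, -0.1703, 0.0369]
tcp_rot: [[-0.199, 0.98, 0.0], [0.98, 0.199, -0.0], [-0.0, 0.0, -1.0]]
contact_force: [-2.8, 0.0, 5.3]
gripper_width: 0.0434
gripper_force: 31.0
```

Emit:
{"name": "play_rows", "arguments": {
  "rows": [
    [0,0,0,0,0.3],
    [0,0,0,0,0],
    [0,0,0,0,-0.3],
    [0,0,0,0,-1],
    [0,0,0,0,-1],
    [0,0,0,0,-1],
    [0,0,0,0,-1],
    [0,0,0,0,-1],
    [0,0,0,0,-1],
    [0,0,0,0,-1]
  ]
}}

```text
clock: 7.0
eef_pos: [0.68, -0.1701, 0.0358]
tcp_rot: [[-0.199, 0.98, 0.0], [0.98, 0.199, -0.0], [-0.0, 0.0, -1.0]]
contact_force: [-0.7, -0.9, -0.1]
gripper_width: 0.0853
gripper_force: 0.0
```

Emit:
{"name": "play_rows", "arguments": {
  "rows": [
    [0,0,1.0,0,-1],
    [0,0,2.0,0,-1],
    [0,0,3.0,0,-1],
    [0,0,3.0,0,-1],
    [0,0,3.0,0,-1],
    [0,0,0,0,-1]
  ]
}}

```text
clock: 7.5
eef_pos: [0.6841, -0.1716, 0.166]
tcp_rot: [[-0.199, 0.98, 0.014], [0.98, 0.199, -0.006], [-0.008, 0.012, -1.0]]
contact_force: [0.6, -0.1, 1.2]
gripper_width: 0.0854
gripper_force: 0.0
```

Emit:
{"name": "play_rows", "arguments": {
  "rows": [
    [-1.5,0.8,0,0,1],
    [-2.5,1.4,0,0,1],
    [-3.0,1.6,0,0,1],
    [-3.0,1.6,0,0,1],
    [-3.0,1.6,0,0,1],
    [-1.5,1.0,0,0,1],
    [-1.0,0.6,0,0,1],
    [0,0,0,0,1],
    [0,0,0,0,1],
    [0,0,0,0,1],
    [0,0,0,0,1],
    [0,0,0,0,1]
  ]
}}

```text
clock: 8.5
eef_pos: [0.5257, -0.0846, 0.1559]
tcp_rot: [[-0.199, 0.98, 0.0], [0.98, 0.199, -0.0], [-0.0, 0.0, -1.0]]
contact_force: [0.3, -0.5, 0.2]
gripper_width: 0.0002
gripper_force: 0.0
```

```bash
python3 - <<'E'
from h import *
import pickle
o=bot.observe();print(o['eef_pos'],o['gripper_width'])
w=snap('wrist');a=snap('side');pickle.dump((w,a),open('s3.pkl','wb'))
print(pix(w,(.517,-.045,.072)), pix(a,(.5155,-.046,.072)),pix(a,(.68,-.17,.085)),pix(a,(.68,-.17,0)))
cv2.imwrite('pics/c3.png',np.vstack([cv2.resize(a['pixels'][100:220,200:440],(600,300)),cv2.resize(w['pixels'][100:340,130:610],(600,300))])[:,:,::-1])
E
```

```text
[ 0.52569148 -0.08463475  0.15590614] 0.00020774257302932922
[321.53739491 161.13312293] [325.34313662 184.91548795] [268.70494953 158.21415588] [270.05199356 182.77524661]
```

View pics/c3.png

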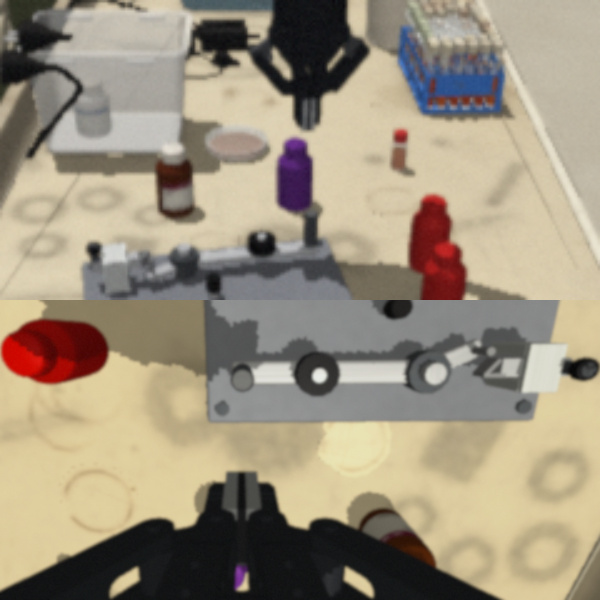

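The bottle stands upright on the worktop (upper crop (175,180)). The fingers are shut and lined up with the post (lower crop (242,378)). Descending on the post's -y side.

Emit:
{"name": "play_rows", "arguments": {
  "rows": [
    [0,0,-2.0,0,1],
    [0,0,-3.0,0,1],
    [0,0,-3.0,0,1],
    [0,0,-2.0,0,1],
    [0,0,-1.2,0,1],
    [0,0,-0.4,0,1],
    [0,0,0,0,1],
    [0,0,0,0,1]
  ]
}}

```text
clock: 9.27
eef_pos: [0.526, -0.0845, 0.0409]
tcp_rot: [[-0.199, 0.98, 0.002], [0.98, 0.199, -0.001], [-0.001, 0.002, -1.0]]
contact_force: [0.3, -0.5, 0.5]
gripper_width: 0.0
gripper_force: 0.0
```

Emit:
{"name": "play_rows", "arguments": {
  "rows": [
    [-0.1,0.5,0,0,1],
    [-0.1,0.5,0,0,1],
    [-0.1,0.5,0,0,1],
    [-0.1,0.3,0,0,1],
    [0,0,0,0,1],
    [0,0,0,0,1]
  ],
  "grip_force": 60
}}

```text
clock: 9.77
eef_pos: [0.521, -0.0657, 0.0402]
tcp_rot: [[-0.2, 0.98, 0.0], [0.98, 0.2, 0.0], [-0.0, 0.0, -1.0]]
contact_force: [0.4, -0.5, -0.2]
gripper_width: 0.0003
gripper_force: 0.0
```

```bash
python3 - <<'E'
import numpy as np
# TCP path: post + offset back along tangent, 19 mm; tool turns with arm
c=np.array([.608,.0605]);a=.201;R=np.array([[np.cos(a),-np.sin(a)],[np.sin(a),np.cos(a)]])
for q in(0,.1,.2,.3,.4,.5,.6,.7,.75):
    p=c+R@([.03-.14*np.cos(q),-.085+.14*np.sin(q)]-.019*np.array([np.sin(q),np.cos(q)]))
    print(q,p.round(4))
E
```

```text
0 [ 0.521  -0.0634]
0.1 [ 0.517  -0.0498]
0.2 [ 0.5144 -0.0359]
0.3 [ 0.5132 -0.0219]
0.4 [ 0.5134 -0.0077]
0.5 [0.515  0.0063]
0.6 [0.518  0.0201]
0.7 [0.5223 0.0335]
0.75 [0.525 0.04 ]
```

Emit:
{"name": "play_rows", "arguments": {
  "rows": [
    [-0.1,0.3,0,0,1],
    [-0.2,0.7,0,-2.9,1],
    [-0.2,0.7,0,-2.9,1],
    [-0.1,0.7,0,-2.9,1],
    [-0.1,0.7,0,-2.9,1],
    [0,0,0,0,1],
    [0,0,0,0,1]
  ]
}}

```text
clock: 10.35
eef_pos: [0.5141, -0.0373, 0.0402]
tcp_rot: [[0.0, 1.0, 0.0], [1.0, -0.0, -0.005], [-0.005, 0.0, -1.0]]
contact_force: [-1.8, -9.0, 0.1]
gripper_width: -0.0001
gripper_force: 4.6
```

Emit:
{"name": "play_rows", "arguments": {
  "rows": [
    [-0.1,0.7,0,-2.9,1],
    [0,0.7,0,-2.9,1],
    [0,0.7,0,-2.9,1],
    [0,0.7,0,-2.9,1],
    [0.1,0.7,0,-2.9,1],
    [0.1,0.7,0,-2.9,1],
    [0,0,0,0,1],
    [0,0,0,0,1]
  ]
}}

```text
clock: 11.02
eef_pos: [0.5149, 0.0067, 0.0399]
tcp_rot: [[0.301, 0.953, -0.0], [0.953, -0.301, 0.0], [0.0, -0.0, -1.0]]
contact_force: [0.5, 0.1, -0.0]
gripper_width: -0.0001
gripper_force: 0.1
```

Emit:
{"name": "play_rows", "arguments": {
  "rows": [
    [0.1,0.7,0,-2.9,1],
    [0.2,0.7,0,-2.9,1],
    [0.2,0.7,0,-2.9,1],
    [0.2,0.6,0,-2.9,1],
    [0,0,0,0,1],
    [0,0,0,0,1],
    [0,0,0,0,1]
  ]
}}

```text
clock: 11.6
eef_pos: [0.5214, 0.0318, 0.0398]
tcp_rot: [[0.485, 0.875, -0.002], [0.875, -0.485, -0.004], [-0.005, 0.0, -1.0]]
contact_force: [-2.8, -10.3, 2.2]
gripper_width: -0.0001
gripper_force: 5.1
```

```bash
python3 - <<'E'
from h import *
import pickle
o=bot.observe();print(o['eef_pos'],np.round(o['contact_force'],1))
w=snap('wrist');a=snap('side');t=snap('top');pickle.dump((w,a,t),open('s4.pkl','wb'))
for n,p in[('piv',(.6545,-.017,.038)),('post.7',(.532,.05,.072))]: print(n,pix(a,p),pix(w,p),pix(t,p))
cv2.imwrite('pics/c4.png',np.vstack([cv2.resize(a['pixels'][130:250,200:440],(600,300),interpolation=cv2.INTER_CUBIC),cv2.resize(w['pixels'][80:320,80:560],(600,300))])[:,:,::-1])
E
```

```text
[0.52140573 0.03183048 0.03983179] [ -2.8 -10.3   2.2]
piv [273.59560337 200.66071553] [580.17078113 214.90555469] [317.30120348 161.3697812 ]
post.7 [319.71042175 205.08414104] [322.70725577 241.00017829] [295.39885515 200.51241043]
```

View pics/c4.png

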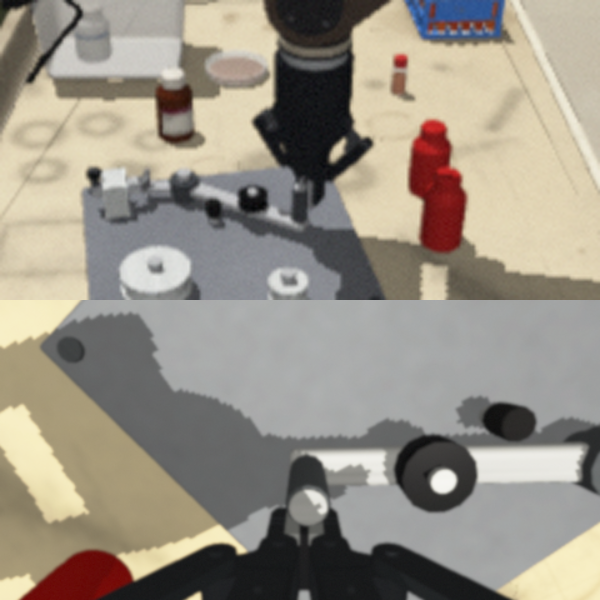

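The post is against the fingers (lower crop (308,507), i.e. wrist pixel (326.4,245.6)). The bar is close to the black end stop and the bottle is still upright.

```bash
python3 - <<'E'
from h import *
import pickle
w,a,t=pickle.load(open('s4.pkl','rb'))
P=onz(w,326.4,245.6,.072);piv=np.array([.6545,-.0170])
d=P[:2]-piv;al=.202;x=np.cos(al)*d[0]+np.sin(al)*d[1];y=-np.sin(al)*d[0]+np.cos(al)*d[1]
print(P,np.hypot(x,y),'q',np.arctan2(y,-x))
P2=onz(a,200+300/2.5,130+178/2.5,.072);print('side',P2,P2[:2]-piv)
E
```

```text
[0.53235469 0.04737881 0.072     ] 0.1380728309841301 q 0.6870663169910015
side [0.53104266 0.03270325 0.072     ] [-0.12345734  0.04970325]
```

Emit:
{"name": "play_rows", "arguments": {
  "rows": [
    [0.1,0.3,0,-1,1],
    [0.1,0.2,0,-1,1],
    [0,0,0,0,1],
    [0,0,0,0,1],
    [0,0,0,0,1],
    [0,0,0,0,1]
  ]
}}

```text
clock: 12.25
eef_pos: [0.5233, 0.0366, 0.0398]
tcp_rot: [[0.515, 0.857, -0.002], [0.857, -0.515, -0.004], [-0.005, 0.0, -1.0]]
contact_force: [-2.7, -10.1, 3.1]
gripper_width: 0.0001
gripper_force: 5.3
```

Emit:
{"name": "play_rows", "arguments": {
  "rows": [
    [0.1,0.2,0,-1,1],
    [0.1,0.2,0,-0.5,1],
    [0,0,0,0,1],
    [0,0,0,0,1],
    [0,0,0,0,1]
  ]
}}

```text
clock: 12.67
eef_pos: [0.5245, 0.0395, 0.0398]
tcp_rot: [[0.537, 0.844, -0.005], [0.844, -0.537, -0.007], [-0.008, -0.001, -1.0]]
contact_force: [-6.8, -13.9, 5.5]
gripper_width: 0.0003
gripper_force: 7.8
```

```bash
python3 - <<'E'
from h import *
a=snap('side');w=snap('wrist');o=bot.observe();print(o['eef_pos'],o['contact_force'])
cv2.imwrite('pics/c5.png',np.vstack([cv2.resize(a['pixels'][175:235,225:345],(600,300),interpolation=cv2.INTER_CUBIC),cv2.resize(w['pixels'][140:290,280:580],(600,300))])[:,:,::-1])
E
```

```text
[0.52444617 0.03950826 0.03981542] [ -5.95048932 -14.53558455   4.02681371]
```

View pics/c5.png

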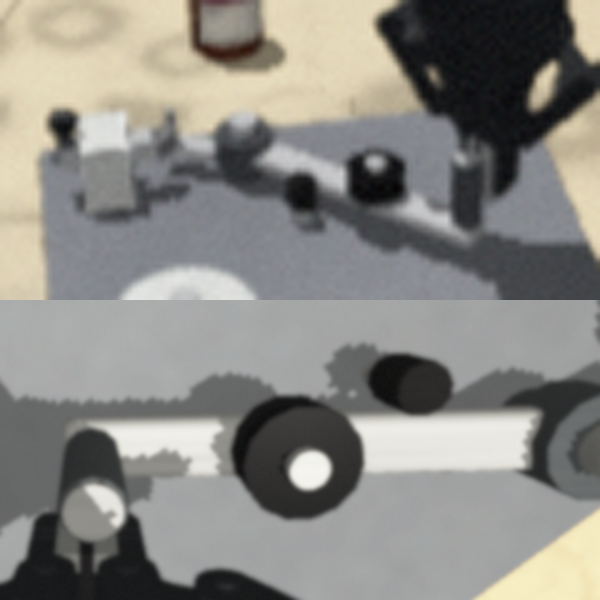

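The bar now touches the end stop (lower crop (410,412)) and the push has risen from 10.5 N to about 16 N. So the stop is reached and the fingers carry the spring.

```bash
python3 -c "
from station import bot
print(bot.close_job())"
```

```text
the job is handed in; nothing more can be done
None
```

The bottle stands upright on the worktop, and the tensioner arm is past its click and held against the end stop by the fingers at about 16 N; the job was handed in at about 13 s, and no other item was touched.

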